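# Put the tall fan painting on the table easel

## Robot

A 6-joint arm with a two-finger parallel gripper is mounted at the origin on the work surface. World frame = base frame: x ahead of the robot, y to its left, z up, the work surface at z = 0. Lengths are in m, angles in rad, forces in N, time in s.
With the tool pointing down it reaches from about 0.375 to 0.825 m from the base axis. Payload 5.5 kg.
Tool frame: the origin (TCP) lies on the centre line of the jaws, within the pads' length; the fingertips stand 17 mm ahead of it and the grasp point (between the pads) lies 2 mm behind it; z points along the fingers, y is the line along which they close (so a half turn about z gives the same grasp; the last joint's range is limited). The gripper opens to 85 mm and grips with 20 to 120 N. Pads are 22 mm wide; open, the fingers measure 114 mm over their backs; the gripper's body (76 mm by 85 mm) begins 54 mm behind the grasp point. The pads swing forward as they close: fully open they stand 13 mm farther back than shut.
Start: joints at [1.311, 0.314, -0.047, 1.21, 0, 1.571], TCP at [0.154, 0.58, 0.221] pointing down, gripper open.
Joint ranges: [-2.67, 2.67], [-0.69, 1.73], [-1.03, 1.25], [-2.08, 2.16], [-1.42, 1.45], [-3.14, 3.14]. Speed limits (rad/s): [2.39, 2.39, 3.01, 3.14, 3.14, 3.14].

## Interface

Orientations are given as a unit quaternion [x, y, z, w].
In Python, from rig import robot gives the robot as it stands.
- The arm moves only by the tool move_arm, never from a script. Its argument "deltas" is a list of rows, each a list of 5 numbers: the shift along the world's x, y, z as a fraction of full scale, then the turn about the world's z as a fraction of full scale, then the closure, from 0 (fully open) to 1 (shut). A call has 1 to 10 rows; each row is the pose to reach, as a shift and turn from the pose commanded when the call began, turning the shorter way round; what a row does not reach only later rows make up. Full scale, the value 1, is 1 m for a shift and 180 degrees for a turn. A row lasts 1/8 s, in which the tool goes at most 62.5 mm and 10.7 degrees, less where a joint would pass 70% of its speed; a pose out of reach is approached as far as the arm can. A call with a number of a shift or a turn outside -1 to 1 is refused whole. A call with a gripper value outside its range is refused whole. The fingers move at their own pace and stop on an object; the grip force is fixed at half the most. Time passes only in rows, so rows that repeat a pose let the fingers close. It gives the time, the measured TCP pose, the force, the opening and the grip force at its end, in the units of the state.
- robot.sense(): the state, without advancing time (a new reading comes with each control period).
- robot.snapshot(name): name is "scene" or "top" or "wrist"; returns a dict with "pixels" (420x560x3 uint8, red, green, blue), "intrinsics" (3x3 intrinsics, pixels), "cam_to_world" (4x4, takes a point from camera to world coordinates); the wrist camera has in their place "mount" (4x4, takes a point from camera to tool coordinates, whose origin is the TCP and whose axes are the flange's). Camera axes: x right, y up, looking along -z (the intrinsics and any distortion apply to the point x, -y, -z); pixel columns grow to the right and rows downward; lengths in m; the calibration is good to about 2 mm. A picture is of the moment at which its call begins: read the wrist's pose just before it. There is no depth.
- robot.hand_in(): hands the job in; it is judged then, once.
Trained networks look in a picture, given as the dict that the camera call returned (one of the last four; its "shot" number tells which), for a name from the list of things; names that differ only in an ending like _2 or _b are one class to them, and where a whole thing is asked for, a point or a joint stands for the part that bears it (a point fixed in the world has none). Each returns a list of dicts, best first, with "confidence" (0 to 1); they miss things now and then, are a little off and sometimes report something else, mostly with a low value. They report only what shows in the picture. A call takes as long as a camera call. They do not tell look-alikes from the thing itself.
- robot.find_in(label, picture): "box" ([left, top, width, height] as shares, 0 to 1, of the picture: columns of its width, rows of its height, round what is visible of it).
The state is a dict: "t": time; "joint_positions": joint angles; "qd": joint speeds; "joint_torque": joint torques, N m; "eef_pos": TCP position; "orientation": TCP orientation; "force": force on the tool from outside, world axes, zero at the start; "wrist_torque": the same for the moment, N m; "grip_width": opening from 0.0 (shut) to 1.0 (fully open); "grip_force": force on a finger pad.
Only numpy, scipy, OpenCV 4.12 (cv2) and the standard library are available. Lean on these libraries where they do the work, as an engineer would, in place of code of your own. Each camera call takes 0.05 s, during which the arm holds its last target. There are 200 camera calls.

## Task

Draw the taller, narrower of the two framed fan paintings up out of its leaning slot in the plywood rack and stand it on the little table easel, for the visitors across the table: the right way up, painted side out, in the middle of the easel, its lower edge on the ledge behind the lip and its back leaning on the two uprights. Set it down, do not drop it, and leave the other painting, the ink bottle and the water bowl where they are.

Things in the scene. Friction and masses are not known exactly. Their poses are not given: they have to be found in the camera images.
- tall_panel: Painting to display: stiff dark-wood panel 100 wide, 170 tall, 12 thick (mm), about 0.16 kg, a fan painted on one face. Origin: centre of its underside, mid-thickness; x out of the painted face, y along the width, z up the panel. Starts in either rack slot, face away from the robot, leaning 25 degrees, top towards the robot: grip its top edge across the thickness with the tool leaning alike.
- low_panel: The other painting, same make, lower and wider: 140 mm wide, 110 mm tall, 12 mm thick. Same axes. It stands in the other slot of the rack and stays there.
- rack: Fixed plywood rack, 300 x 190 mm. Origin on the table, z up, y along the slots, which are at x = -47.5 and +47.5 mm. A panel in a slot has its underside centre 35 mm up and leans 25 degrees, top to -x. Up the slope from the slot floor the back plate (-x side) is 90 mm high, the front plate 40 mm; 20 mm between them. Side cheeks at y = +-89 mm, 57 mm high.
- easel: Fixed wooden table easel. Origin on the table under the seat point, z up, y along the ledge, +x the side it faces (away from the robot). Two uprights, 14 mm wide at y = +-30 mm, lean 25 degrees, tops to -x, and reach 120 mm up the slope from the ledge, so the panel's top 50 mm stand free. Rear legs and feet on the table from x = -130 to +40 mm.
- easel_seat (a point): Point on the easel's ledge, 60 mm above the table: the underside centre of the panel when it stands in the middle with its back flush on the uprights. Axes as the easel (z vertical). The ledge is 90 mm long, square to the uprights (falls 25 degrees towards them), 24 mm deep from them to a front lip 7 mm high.
- ink_bottle: Purple ink bottle with black cap, 52 mm across, 130 mm tall, standing beyond the work between rack and easel. Origin: centre of its underside. Leave alone.
- water_bowl: Small white ceramic bowl, 72 mm across, 40 mm tall, between the robot and the work. Origin: centre of its underside. Leave alone.
Things that resemble listed ones, but are neither listed nor needed, are in the scene too. Leave any green or purple look-alike of the tall_panel alone. What is shaped like the easel but pink is not meant.

How it is judged:
On the way:
1. the tall painting is held by the fingers, clear of the rack (contact force between the fingers and tall_panel above 0.5 N and contact force between tall_panel and rack below 0.01 N), for 0.2 s.
At the end, for the whole second after the job is handed in: The tall painting stands released and at rest on the easel: underside centre -8 to +16 mm (x) and -5 to +9.5 mm (z) from the seat point, so on the ledge behind the lip; within 15 mm of the middle, square within 8 degrees, right way up, painted side out, leaning 21 to 34 degrees (x of tall_panel in the frame of easel between -0.008 and 0.016 m and y of tall_panel in the frame of easel between -0.015 and 0.015 m and z of tall_panel in the frame of easel between 0.055 and 0.0695 m and angle between tall_panel's own z axis and vertical between 0.36 and 0.6 rad and angle between tall_panel's own x axis and vertical between 0.97 and 1.21 rad and angle between the y axis of tall_panel and the y axis of easel, either way round below 0.14 rad and contact force between tall_panel and easel above 0.2 N and linear speed of tall_panel below 0.02 m/s and angular speed of tall_panel below 0.1 rad/s); the robot touches nothing.
It fails at once if the tall painting is dropped (faster than 0.6 m/s while not held) (contact force between the fingers and tall_panel below 0.05 N and linear speed of tall_panel above 0.6 m/s).
It fails at once if the other painting is moved by more than 25 mm (distance of low_panel from where it was at the start of the episode above 0.025 m).
It fails at once if the ink bottle is moved by more than 20 mm (distance of ink_bottle from where it was at the start of the episode above 0.02 m).
It fails at once if the water bowl is moved by more than 20 mm (distance of water_bowl from where it was at the start of the episode above 0.02 m).
It also fails if it takes over 37 s, if anything falls off the work surface, if the arm or the gripper's body presses on something with over 40 N, if the wrist force passes 120 N, or if a joint passes its speed limit or range.

## Working session

There is one attempt and no reset: what is moved stays moved. The work goes in short steps, Python scripts to look and compute and a tool call to move; the robot and the scene stay as the last step left them, time stands still between calls to the robot, and variables do not carry over. Pictures are saved under pics/ and viewed, at most 10 in all, crops included, and the job is handed in when it is done.

Besides the shell and the picture viewer there is one more tool, called as name([rows], argument=value, ...), one row to a line, values as JSON. move_arm: Moves the arm, as the interface text tells. Its arguments: {"type":"object","properties":{"deltas":{"type":"array"}},"required":["deltas"]}

```bash
ls; mkdir -p pics; cat > h.py <<'E'
import numpy as np, cv2
from rig import robot
def save(p,n): cv2.imwrite('pics/'+n,cv2.cvtColor(np.asarray(p['pixels']),cv2.COLOR_RGB2BGR))
def ray(p,u,v,T=None):
    K=np.array(p['intrinsics']);T=np.array(p['cam_to_world']) if T is None else T
    d=np.linalg.inv(K)@[u,v,1]; d=np.array([d[0],-d[1],-d[2]])
    return T[:3,3],T[:3,:3]@d
def onz(p,u,v,z):
    o,d=ray(p,u,v); return o+d*(z-o[2])/d[2]
def proj(p,X):
    K=np.array(p['intrinsics']);T=np.linalg.inv(np.array(p['cam_to_world']))
    c=T[:3,:3]@np.array(X)+T[:3,3]; q=K@[c[0],-c[1],-c[2]]; return q[:2]/q[2]
E
python3 - <<'E'
from h import *
print({k:v for k,v in robot.sense().items() if k in('t','eef_pos','orientation','force','grip_width')})
for n in('scene','top'):
    p=robot.snapshot(n);save(p,n+'0.png');print(n,p.keys(),np.round(p['intrinsics'],1).tolist(),np.round(p['cam_to_world'],3).tolist())
    for l in('tall_panel','low_panel','rack','easel','ink_bottle','water_bowl'):
        for r in robot.find_in(l,p)[:3]: print(l,round(r['confidence'],2),np.round(np.array(r['box'])*[560,420,560,420]).tolist())
E
```

```text
pics
{'t': 0.0, 'eef_pos': array([0.15397508, 0.57929065, 0.22064276]), 'orientation': array([ 1.29552724e-01,  9.91572173e-01, -8.38993760e-04, -1.16028568e-04]), 'force': array([0.05870229, 0.52274763, 0.37201366]), 'grip_width': 1.0043887804200884}
scene dict_keys(['pixels', 'intrinsics', 'cam_to_world', 'shot']) [[471.5, 0.0, 274.8], [0.0, 471.5, 208.1], [0.0, 0.0, 1.0]] [[-0.796, -0.513, 0.321, 0.867], [0.605, -0.67, 0.431, 0.462], [-0.006, 0.537, 0.843, 1.047], [0.0, 0.0, 0.0, 1.0]]
tall_panel 0.88 [206.0, 305.0, 85.0, 85.0]
tall_panel 0.64 [194.0, 121.0, 41.0, 67.0]
tall_panel 0.61 [276.0, 86.0, 61.0, 49.0]
low_panel 0.91 [216.0, 119.0, 46.0, 49.0]
rack 0.58 [159.0, 139.0, 130.0, 98.0]
easel 0.79 [375.0, 199.0, 66.0, 76.0]
easel 0.59 [309.0, 252.0, 73.0, 76.0]
ink_bottle 0.7 [166.0, 274.0, 31.0, 36.0]
water_bowl 0.21 [218.0, 117.0, 44.0, 49.0]
top dict_keys(['pixels', 'intrinsics', 'cam_to_world', 'shot']) [[544.2, 0.0, 289.6], [0.0, 544.2, 215.9], [0.0, 0.0, 1.0]] [[0.094, 0.975, -0.2, 0.266], [-0.996, 0.093, -0.017, -0.027], [0.002, 0.201, 0.98, 1.113], [0.0, 0.0, 0.0, 1.0]]
tall_panel 0.73 [174.0, 75.0, 76.0, 47.0]
tall_panel 0.71 [376.0, 348.0, 89.0, 66.0]
tall_panel 0.6 [375.0, 176.0, 77.0, 27.0]
low_panel 0.74 [368.0, 217.0, 90.0, 31.0]
rack 0.78 [341.0, 136.0, 117.0, 152.0]
easel 0.8 [128.0, 265.0, 62.0, 86.0]
easel 0.73 [140.0, 160.0, 68.0, 88.0]
ink_bottle 0.95 [286.0, 46.0, 26.0, 45.0]
```

View pics/scene0.png

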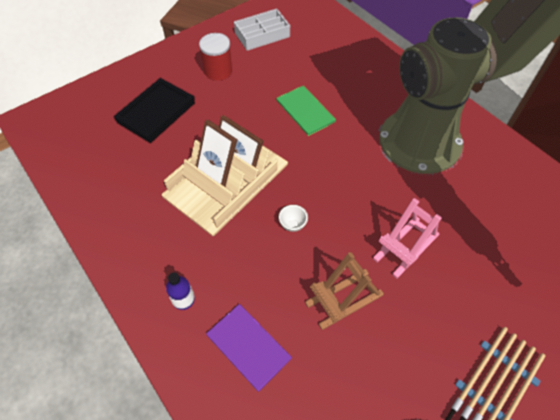

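View pics/top0.png

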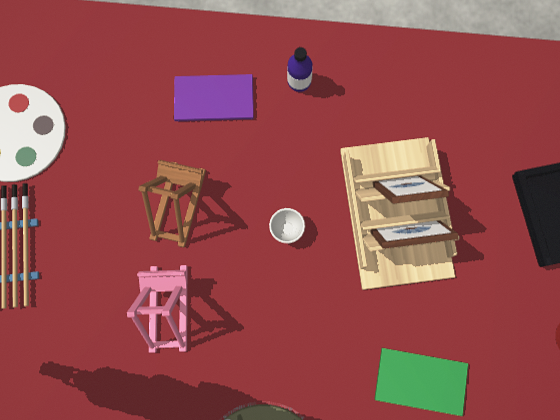

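The scene view shows the tall panel in the rack's far (+x) slot at about (215,155) and the low panel behind it at (240,142). The brown easel is at about (345,290) and the pink decoy at (410,237). In the top view the tall panel's top edge runs (375,183)–(447,190), the brown easel is at (175,200), the bowl at (287,226) and the bottle at (300,72). Next I'll enlarge the crops to get the corners.

```bash
python3 - <<'E'
import cv2,numpy as np
t=cv2.imread('pics/top0.png');s=cv2.imread('pics/scene0.png')
def c(i,x,y,w,h,k,name):
    o=cv2.resize(i[y:y+h,x:x+w],None,fx=k,fy=k,interpolation=cv2.INTER_CUBIC)
    for a in range(0,w,20): cv2.putText(o,str(x+a),(a*k,10),0,.35,(0,255,255));cv2.line(o,(a*k,12),(a*k,18),(0,255,255))
    for a in range(0,h,20): cv2.putText(o,str(y+a),(0,a*k+4),0,.35,(0,255,255))
    return o
A=c(t,335,130,130,100,6,0)[:,:780];cv2.imwrite('pics/a.png',A)
B=np.hstack([c(t,130,155,80,100,5,0),c(s,300,245,80,100,5,0)]);cv2.imwrite('pics/b.png',B)
C=c(s,160,110,130,100,6,0);cv2.imwrite('pics/c.png',C)
E
```

```text
(no output)
```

View pics/a.png

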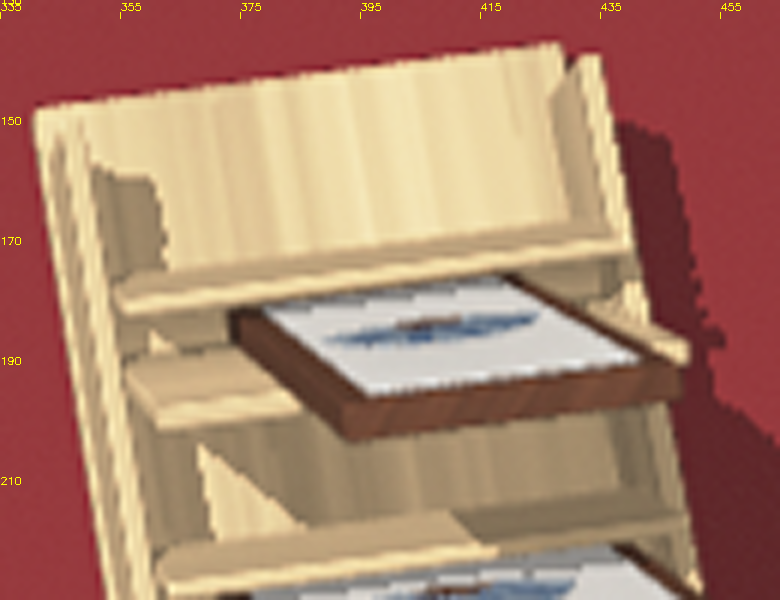

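View pics/b.png

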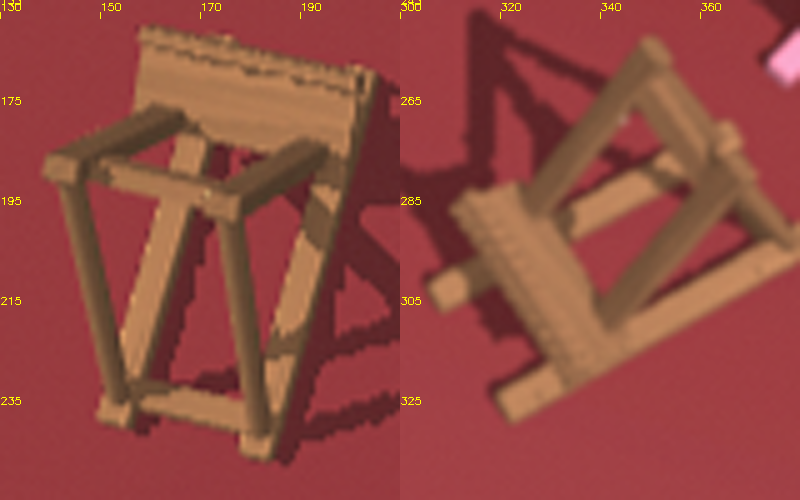

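View pics/c.png

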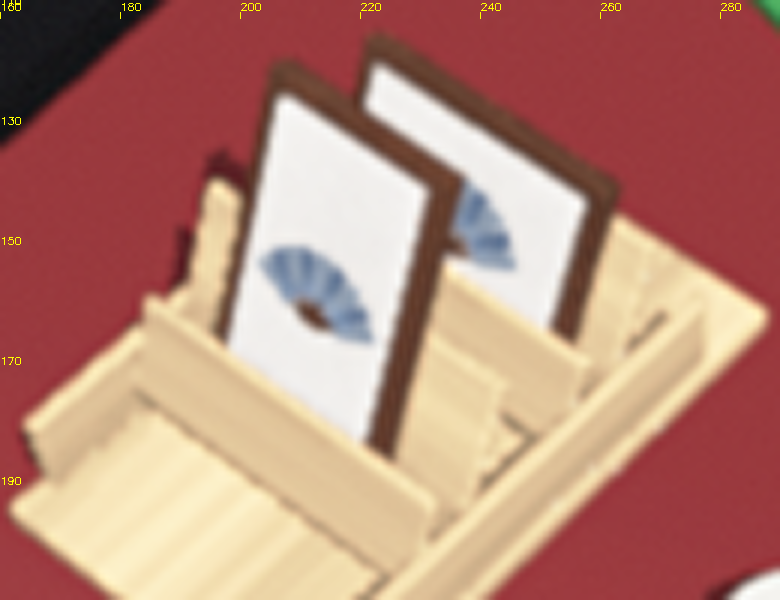

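The enlarged crops give the tall panel's back-top corners at about (392.5,203) and (448,196) in the top view, and (237.5,139.7) and (207.5,120) in the scene view. The easel's upright tops are at (142,185) and (176,192.6) in the top view, and (350,253) and (366,271) in the scene view. I'll fit poses to these.

```bash
cat > fit.py <<'E'
from h import *
from scipy.optimize import least_squares
P={n:robot.snapshot(n) for n in('scene','top')}
c,s=np.cos(np.radians(25)),np.sin(np.radians(25))
def W(q,X): a=q[2];return [q[0]+np.cos(a)*X[0]-np.sin(a)*X[1],q[1]+np.sin(a)*X[0]+np.cos(a)*X[1],X[2]]
def sl(x0,z0,h,t,y): return [x0-s*h+c*t,y,z0+c*h+s*t]   # h up slope, t out along normal
def run(F,q0,nm):
    r=least_squares(lambda q:np.concatenate([proj(P[n],W(q,X(q)))-uv for n,uv,X in F]),q0,loss='soft_l1',x_scale=.01)
    print(nm,np.round(r.x,4)); print(np.round(r.fun.reshape(-1,2),1).tolist()); return r.x
pan=lambda y,t:lambda q:sl(.0475,.035,.17,t,y*.05+q[3])
rk=[('top',(392.5,203.3),pan(1,-.006)),('top',(448.3,195.8),pan(-1,-.006)),('top',(448.7,190.3),pan(-1,.006)),('top',(392.5,197),pan(1,.006)),
('scene',(207.5,120),pan(-1,-.006)),('scene',(237.5,139.7),pan(1,-.006)),
('top',(340.8,148),lambda q:[.15,.095,q[4]]),('top',(362,288),lambda q:[-.15,.095,q[4]]),('top',(455,277),lambda q:[-.15,-.095,q[4]]),
('scene',(288,163),lambda q:[-.15,.095,q[4]]),('scene',(161.7,195),lambda q:[.15,-.095,q[4]])]
run(rk,[.5,-.2,.1,0,.01],'rack x y yaw slide base')
up=lambda y:lambda q:sl(0,.06,.12,-.006,y*.03)
lp=lambda y:lambda q:sl(0,.06,.007,q[3],y*.045)
ft=lambda x,y:lambda q:[x,y*q[4],.004]
ez=[('top',(142.4,185.4),up(1)),('top',(176,192.6),up(-1)),('scene',(366,271),up(1)),('scene',(350.4,253),up(-1)),
('top',(158,160.6),lp(1)),('top',(204.4,169.4),lp(-1)),('scene',(311,286),lp(-1)),('scene',(335,323),lp(1)),
('top',(153,240),ft(-.13,1)),('top',(181.2,247),ft(-.13,-1)),('scene',(307.6,305.4),ft(.04,-1)),('scene',(321,328),ft(.04,1))]
run(ez,[.45,.2,-.2,.022,.035],'easel x y yaw lip foot')
print('bowl',onz(P['top'],287,226,.03),'bottle',onz(P['top'],300,85,.0))
E
python3 fit.py
```

```text
rack x y yaw slide base [ 0.5304 -0.225   0.2223 -0.0048  0.0131]
[[0.0, 1.7], [0.6, 2.1], [-0.1, 0.9], [-0.5, 1.3], [0.2, -1.1], [0.1, -1.0], [-0.8, -4.1], [-0.2, -3.1], [-0.2, -4.1], [-3.2, 0.4], [-4.3, 1.1]]
easel x y yaw lip foot [ 0.5394  0.2215 -0.1193  0.0258  0.0305]
[[-0.1, 1.5], [-1.3, 1.2], [-0.1, 7.0], [-1.7, 2.1], [-1.0, -0.5], [-3.3, -0.1], [0.3, -2.1], [-0.7, -5.2], [0.3, 0.7], [0.8, -0.1], [-1.9, 0.2], [-0.8, -0.2]]
bowl [ 0.46575313 -0.00454501  0.03      ] bottle [ 7.87353360e-01 -2.43967169e-03  2.22044605e-16]
```

```bash
python3 - <<'E'
t=open('fit.py').read()
t=t.replace("(366,271)","(366.5,279)").replace(",('scene',(335,323),lp(1))","")
t+='''
def pl(y,t):
    def f(q):
        a=q[3];return [-np.sin(a)*.17+np.cos(a)*t,y*.05,.035+np.cos(a)*.17+np.sin(a)*t]
    return f
pf=[(n,uv,pl(y,t)) for (n,uv,_),(y,t) in zip(rk[:6],[(1,-.006),(-1,-.006),(-1,.006),(1,.006),(-1,-.006),(1,-.006)])]
q=run(pf,[.57,-.23,.2,.43],'panel foot x y yaw lean')
print('top centre',W(q,pl(0,0)(q)))
q=run([(n,uv,(lambda X:lambda q:X([*q[:3],0,.012]))(X)) for n,uv,X in rk[6:]],[.5,-.2,.2],'rack base only')
print('slot foot',W(q,[.0475,0,.035]))
'''
open('fit.py','w').write(t)
E
python3 fit.py
python3 - <<'E'
from h import *
E
```

```text
rack x y yaw slide base [ 0.5304 -0.225   0.2223 -0.0048  0.0131]
[[0.0, 1.7], [0.6, 2.1], [-0.1, 0.9], [-0.5, 1.3], [0.2, -1.1], [0.1, -1.0], [-0.8, -4.1], [-0.2, -3.1], [-0.2, -4.1], [-3.2, 0.4], [-4.3, 1.1]]
easel x y yaw lip foot [ 0.5396  0.2213 -0.1273  0.0259  0.0304]
[[-0.2, 1.1], [-1.5, 1.1], [-0.7, -0.8], [-1.6, 2.2], [-0.8, -0.8], [-3.2, 0.0], [0.2, -2.3], [-0.0, 0.4], [0.3, -0.2], [-2.0, 0.0], [-1.1, -0.3]]
bowl [ 0.46575313 -0.00454501  0.03      ] bottle [ 7.87353360e-01 -2.43967169e-03  2.22044605e-16]
panel foot x y yaw lean [ 0.5832 -0.2185  0.2217  0.4549]
[[-0.1, 0.3], [0.3, 0.8], [-0.3, -0.4], [-0.6, -0.0], [-0.6, -0.2], [-0.7, -0.0]]
top centre [np.float64(0.5103331751517992), np.float64(-0.23495987078736827), np.float64(0.1877151208344969)]
rack base only [ 0.5222 -0.2257  0.2202]
[[-0.7, -0.4], [-0.4, 1.0], [-0.3, 0.1], [-1.0, -0.8], [-1.6, -0.5]]
slot foot [np.float64(0.5685667570729265), np.float64(-0.21529330560115842), 0.035]
```

move_arm([
  [0.03,-0.03,0.06,-0.05,0],
  [0.07,-0.08,0.1,-0.1,0],
  [0.11,-0.14,0.13,-0.15,0],
  [0.16,-0.2,0.13,-0.2,0],
  [0.2,-0.26,0.13,-0.25,0],
  [0.24,-0.32,0.13,-0.3,0],
  [0.28,-0.38,0.13,-0.35,0],
  [0.3,-0.44,0.13,-0.35,0],
  [0.32,-0.5,0.13,-0.35,0],
  [0.33,-0.56,0.13,-0.35,0],
])

```text
t: 2.15
eef_pos: [0.4621, 0.0912, 0.3514]
orientation: [0.629, 0.778, 0.0, 0.0]
force: [1.7, 0.1, 0.0]
grip_width: 1.004
grip_force: 0.0
```

move_arm([
  [0,0,0,0.003,0],
  [0,0,0,0.003,0],
])

```text
t: 2.4
eef_pos: [0.4612, 0.0931, 0.3514]
orientation: [0.625, 0.78, 0.0, -0.0]
force: [0.6, 0.4, -0.7]
grip_width: 1.002
grip_force: 0.0
```

move_arm([
  [0.005,-0.04,0,0,0],
  [0.01,-0.09,0,0,0],
  [0.017,-0.14,0,0,0],
  [0.025,-0.19,-0.01,0,0],
  [0.03,-0.24,-0.02,0,0],
  [0.037,-0.29,-0.035,0,0],
  [0.045,-0.328,-0.05,0,0],
  [0.045,-0.328,-0.05,0,0],
  [0.045,-0.328,-0.05,0,0],
  [0.045,-0.328,-0.05,0,0],
])

```text
t: 3.65
eef_pos: [0.5068, -0.2332, 0.3021]
orientation: [0.624, 0.782, 0.0, 0.0]
force: [0.3, 0.1, -0.1]
grip_width: 1.003
grip_force: 0.0
```

```bash
cat >> h.py <<'E'
from scipy.spatial.transform import Rotation as R
def wrist(n=None):
    s=robot.sense();p=robot.snapshot('wrist')
    T=np.eye(4);T[:3,:3]=R.from_quat(s['orientation']).as_matrix();T[:3,3]=s['eef_pos']
    p['cam_to_world']=T@np.array(p['mount'])
    if n: save(p,n)
    print(round(s['t'],2),np.round(s['eef_pos'],4),np.round(s['orientation'],3),np.round(s['force'],1),round(s['grip_width'],3)); return p
E
python3 - <<'E'
from h import *
p=wrist('w1.png');print(np.round(p['mount'],3).tolist(),p['intrinsics'])
import math
def pl(x0,y0,yaw,a,h,t,y):
    X=[-math.sin(a)*h+math.cos(a)*t,y,.035+math.cos(a)*h+math.sin(a)*t]
    return [x0+math.cos(yaw)*X[0]-math.sin(yaw)*X[1],y0+math.sin(yaw)*X[0]+math.cos(yaw)*X[1],X[2]]
for y in(-.05,.05):
    for t in(-.006,.006): print(y,t,proj(p,pl(.5832,-.2185,.2217,.4549,.17,t,y)).round(1))
E
```

```text
3.65 [ 0.5068 -0.2332  0.3021] [0.624 0.782 0.    0.   ] [ 0.3  0.1 -0.1] 1.003
[[0.0, 0.952, 0.305, 0.077], [1.0, -0.001, 0.001, -0.0], [0.001, 0.305, -0.952, -0.152], [0.0, 0.0, 0.0, 1.0]] [[347.45392949   0.         279.97849571]
 [  0.         347.45392949 205.87043838]
 [  0.           0.           1.        ]]
-0.05 -0.006 [277.7 254.8]
-0.05 0.006 [290.5 257.6]
0.05 -0.006 [277.7 135.5]
0.05 0.006 [292.  136.3]
```

View pics/w1.png

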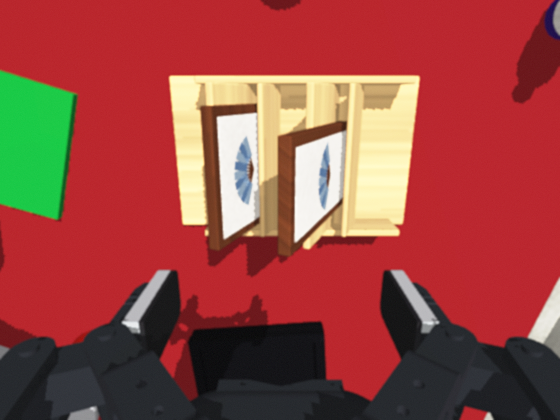

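The wrist view confirms the fit. The tall panel's back-top edge is at columns ~278–280, rows 136–253, as predicted. I'll descend and close.

move_arm([
  [0.004,-0.001,-0.04,0,0],
  [0.008,-0.001,-0.08,0,0],
  [0.008,-0.001,-0.105,0,0],
  [0.008,-0.001,-0.117,0,0.3],
  [0.008,-0.001,-0.117,0,0.5],
  [0.008,-0.001,-0.117,0,0.6],
  [0.008,-0.001,-0.117,0,0.7],
  [0.008,-0.001,-0.117,0,0.8],
  [0.008,-0.001,-0.117,0,1],
  [0.008,-0.001,-0.117,0,1],
])

```text
t: 4.95
eef_pos: [0.5143, -0.2359, 0.1844]
orientation: [0.625, 0.781, 0.0, 0.0]
force: [0.1, -0.1, 0.2]
grip_width: -0.0
grip_force: 0.0
```

```bash
python3 - <<'E'
from h import *
p=wrist()
q=robot.snapshot('scene');save(q,'s2.png')
i=np.asarray(q['pixels'])[80:230,130:320][:,:,::-1]
j=np.asarray(p['pixels'])[:,:,::-1]
cv2.imwrite('pics/m2.png',np.hstack([cv2.resize(i,(400,316)),cv2.resize(j,(400,316))]))
E
```

```text
4.95 [ 0.5143 -0.2359  0.1844] [0.625 0.781 0.    0.   ] [ 0.1 -0.1  0.2] -0.0
```

View pics/m2.png

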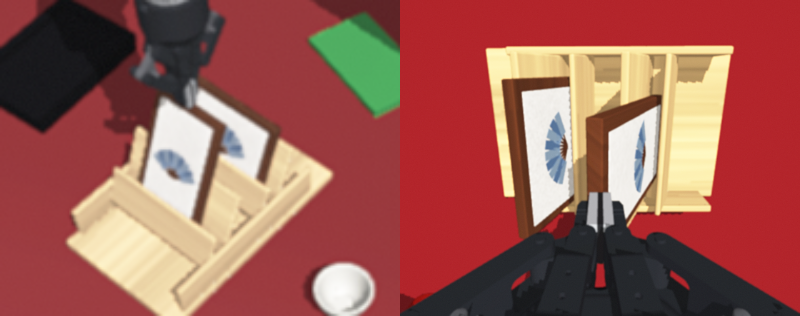

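```bash
python3 - <<'E'
from h import *
import math
p=wrist('w2.png')
def pl(x0,y0,yaw,a,h,t,y):
    X=[-math.sin(a)*h+math.cos(a)*t,y,.035+math.cos(a)*h+math.sin(a)*t]
    return [x0+math.cos(yaw)*X[0]-math.sin(yaw)*X[1],y0+math.sin(yaw)*X[0]+math.cos(yaw)*X[1],X[2]]
for y in(-.05,.05):
    for t in(-.006,.006): print(y,t,proj(p,pl(.5832,-.2185,.2217,.4549,.17,t,y)).round(1))
T=np.array(p['cam_to_world'])
i=cv2.imread('pics/w2.png')[120:345,180:480]; cv2.imwrite('pics/w2c.png',cv2.resize(i,(800,600)))
q=robot.snapshot('scene');s=robot.sense()
for z in(0,.017): print('tip in scene',proj(q,np.array(s['eef_pos'])-[0,0,z]))
E
```

```text
5.05 [ 0.5143 -0.2359  0.1843] [ 0.625  0.781 -0.    -0.   ] [ 0.8 -0.9 -1.4] 0.002
-0.05 -0.006 [263.7 346.2]
-0.05 0.006 [284.4 353.3]
0.05 -0.006 [260.3 155.9]
0.05 0.006 [285.2 158. ]
tip in scene [218.51856362 131.62023032]
tip in scene [219.25709779 136.29259308]
```

View pics/w2c.png

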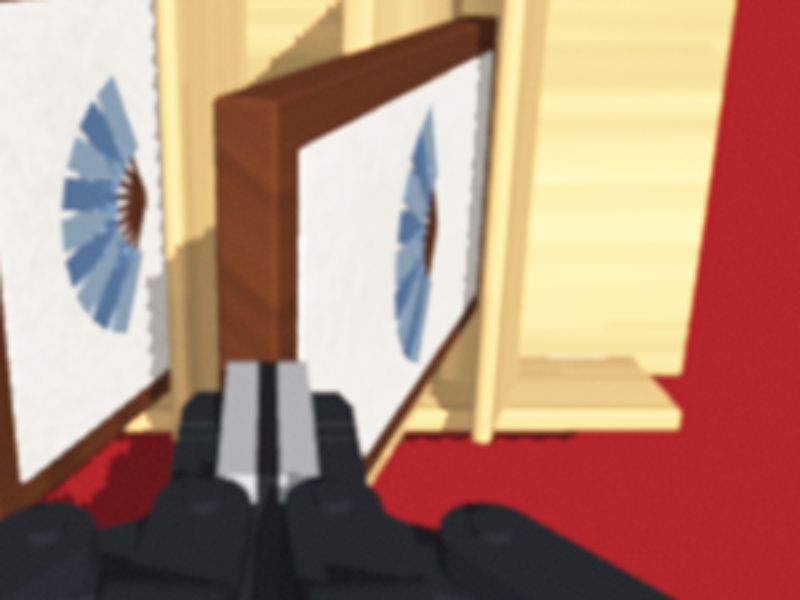

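The panel is exactly where I predicted it. Its far top corners are at about (262,157) and (285,157). However, the shut fingertips (about (279,256)) still lie just above its top edge, so the tips are higher than the stated offset. I'll open, go about 27 mm lower and close in steps.

move_arm([
  [0,0,0,0,0],
  [0,0,0,0,0],
  [0,0,0,0,0],
  [0,0,-0.01,0,0],
  [0,0,-0.02,0,0],
  [0,0,-0.027,0,0],
  [0,0,-0.027,0,0.4],
  [0,0,-0.027,0,0.6],
])

```text
t: 6.15
eef_pos: [0.5144, -0.2359, 0.1574]
orientation: [0.625, 0.781, 0.0, 0.0]
force: [-0.3, -0.6, 0.1]
grip_width: 0.601
grip_force: 0.0
```

move_arm([
  [0,0,0,0,0.7],
  [0,0,0,0,0.8],
  [0,0,0,0,0.9],
  [0,0,0,0,1],
  [0,0,0,0,1],
  [0,0,0,0,1],
])

```text
t: 6.9
eef_pos: [0.5174, -0.2357, 0.1598]
orientation: [0.625, 0.781, 0.002, 0.003]
force: [2.6, 2.1, 8.1]
grip_width: 0.208
grip_force: 56.7
```

move_arm([
  [0,0,0.01,0,1],
  [0,0,0.02,0,1],
  [0,0,0.03,0,1],
  [0,0,0.04,0,1],
  [0.002,0,0.05,0,1],
  [0.004,0.001,0.06,0,1],
])

```text
t: 7.65
eef_pos: [0.5197, -0.2346, 0.2181]
orientation: [0.625, 0.781, 0.001, 0.001]
force: [4.9, 0.7, -2.8]
grip_width: 0.167
grip_force: 56.0
```

move_arm([
  [0.002,0,0.012,0,1],
  [0.004,0.001,0.025,0,1],
  [0.006,0.001,0.04,0,1],
  [0.008,0.002,0.055,0,1],
  [0.01,0.002,0.075,0,1],
  [0.01,0.002,0.095,0,1],
  [0.01,0.002,0.115,0,1],
  [0.01,0.002,0.135,0,1],
  [0.01,0.002,0.15,0,1],
  [0.01,0.002,0.15,0,1],
])

```text
t: 8.9
eef_pos: [0.5281, -0.2333, 0.3687]
orientation: [0.625, 0.781, -0.0, 0.001]
force: [0.0, -0.7, -2.6]
grip_width: 0.123
grip_force: 60.2
```

```bash
python3 - <<'E'
from h import *
p=wrist()
q=robot.snapshot('scene')
i=np.asarray(q['pixels'])[40:240,120:320][:,:,::-1]
j=np.asarray(p['pixels'])[:,:,::-1]
cv2.imwrite('pics/m3.png',np.hstack([cv2.resize(i,(400,400)),cv2.resize(j,(400,400))]))
E
```

```text
8.9 [ 0.5281 -0.2333  0.3687] [ 0.625  0.781 -0.     0.001] [ 0.  -0.7 -2.6] 0.123
```

View pics/m3.png

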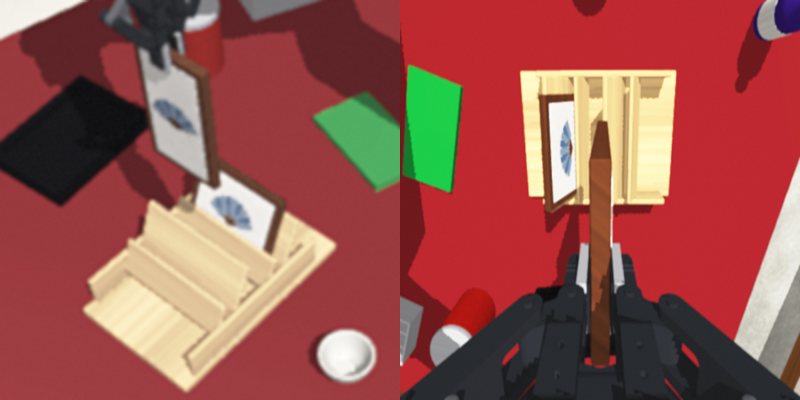

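The left half shows the panel held upright, clear of the rack, with the low panel undisturbed. In the wrist half the panel hangs vertical, its far top corner at about (280,166). Next I'll carry it towards the easel, turning on the way, and stop short to look.

move_arm([
  [0,0.02,0,-0.01,1],
  [0,0.05,0,-0.03,1],
  [0,0.09,0,-0.05,1],
  [0,0.13,0,-0.07,1],
  [0,0.17,0,-0.09,1],
  [0,0.21,0,-0.112,1],
  [0,0.25,0,-0.112,1],
  [0,0.28,0,-0.112,1],
  [0,0.3,0,-0.112,1],
  [0,0.3,0,-0.112,1],
])

```text
t: 10.25
eef_pos: [0.528, 0.0679, 0.3667]
orientation: [0.751, 0.66, -0.001, -0.0]
force: [0.6, 0.0, -2.2]
grip_width: 0.124
grip_force: 60.2
```

```bash
python3 - <<'E'
from h import *
p=wrist('w4.png')
q=robot.snapshot('scene');save(q,'s4.png')
i=np.asarray(q['pixels'])[140:340,230:430][:,:,::-1]
j=np.asarray(p['pixels'])[0:300,80:380][:,:,::-1]
cv2.imwrite('pics/m4.png',np.hstack([cv2.resize(i,(400,400)),cv2.resize(j,(400,400))]))
c,s=np.cos(np.radians(25)),np.sin(np.radians(25))
a=-.1273
for nm,x,y,z in[('up+',-s*.12-c*.006,.03,.06+c*.12-s*.006),('up-',-s*.12-c*.006,-.03,.06+c*.12-s*.006),('lip+',c*.018-s*.007,.045,.06+s*.018+c*.007),('lip-',c*.018-s*.007,-.045,.06+s*.018+c*.007),('foot',.04,0,0)]:
    X=[.5396+np.cos(a)*x-np.sin(a)*y,.2213+np.sin(a)*x+np.cos(a)*y,z];print(nm,np.round(X,3),proj(p,X).round(1),proj(q,X).round(1))
for dx in(-.05,.05):
  for z in (-.0246,.1454):
    T=np.array(p['cam_to_world'])@np.linalg.inv(np.array(p['mount']));X=T@[dx+.002,0,z,1];print('panel',dx,z,X[:3].round(3),proj(p,X[:3]).round(1),proj(q,X[:3]).round(1))
E
```

```text
10.25 [0.528  0.0679 0.3667] [ 0.751  0.66  -0.001 -0.   ] [ 0.6  0.  -2.2] 0.124
up+ [0.488 0.258 0.166] [206.8 -33.7] [365.8 278.2]
up- [0.48  0.199 0.166] [211.1  41.8] [348.8 255.2]
lip+ [0.559 0.264 0.074] [285.3 -20.4] [336.5 316.8]
lip- [0.547 0.175 0.074] [285.   66.6] [313.8 282.8]
foot [0.579 0.216 0.   ] [304.2  35. ] [312.5 317. ]
panel -0.05 -0.0246 [0.522 0.02  0.391] [280.2 381.4] [281.1 141.3]
panel -0.05 0.1454 [0.522 0.02  0.221] [280.3 236.8] [280.7 194. ]
panel 0.05 -0.0246 [0.535 0.119 0.391] [280.3 165.8] [310.5 180.1]
panel 0.05 0.1454 [0.535 0.119 0.221] [280.3 126.1] [305.7 229.5]
```

View pics/m4.png

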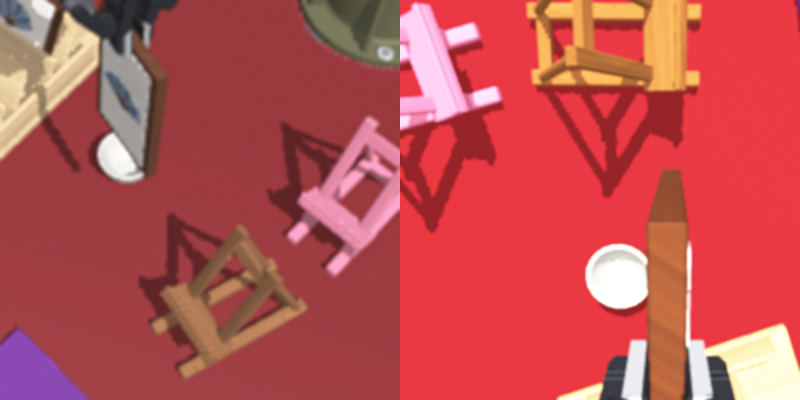

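The wrist half shows the brown easel's near upright top at about (208,43), where I predicted (211,42). Its foot end is at u≈304 as predicted, and its ledge edge is parallel to the tool. The easel pose holds to a few mm. I've used my 10 pictures, so I'll read the ledge and lip edges from pixel values.

```bash
python3 - <<'E'
import cv2,numpy as np
i=cv2.imread('pics/w4.png').astype(int)
for v in(10,25,40,55,62): print(v,[int(g) for g in i[v,258:308].sum(1)//3])
v=i[:,:,1]
print('col 280 G',v[55:80,280].tolist()); print('foot G v64..',i[55,295:310,1].tolist(),i[60,295:310,1].tolist())
print('upright cols @v', [(r,i[r,196:240,1].tolist()) for r in(38,43,48)])
E
```

```text
10 [179, 179, 179, 176, 160, 128, 109, 114, 135, 157, 170, 173, 175, 177, 177, 174, 172, 172, 172, 174, 173, 172, 173, 176, 179, 180, 176, 163, 159, 169, 171, 170, 160, 149, 148, 144, 140, 158, 176, 184, 185, 183, 184, 184, 184, 183, 176, 154, 127, 119]
25 [118, 121, 120, 123, 138, 155, 167, 170, 170, 167, 165, 166, 170, 176, 178, 177, 174, 175, 175, 176, 173, 170, 172, 176, 180, 181, 177, 164, 159, 166, 170, 167, 155, 143, 142, 143, 133, 125, 124, 119, 120, 119, 118, 119, 119, 121, 122, 119, 121, 119]
40 [120, 120, 119, 121, 132, 154, 168, 171, 172, 170, 170, 169, 168, 172, 174, 176, 176, 178, 178, 177, 175, 173, 171, 172, 177, 179, 179, 171, 166, 167, 170, 168, 155, 138, 136, 136, 131, 125, 121, 120, 121, 121, 120, 120, 120, 119, 119, 119, 121, 121]
55 [110, 108, 110, 109, 111, 113, 112, 114, 113, 114, 120, 141, 158, 170, 171, 172, 175, 176, 178, 178, 175, 175, 174, 174, 175, 177, 178, 172, 165, 167, 171, 167, 157, 147, 138, 142, 159, 176, 181, 181, 181, 182, 181, 182, 183, 174, 153, 129, 119, 120]
62 [151, 167, 173, 168, 156, 130, 114, 109, 114, 126, 153, 169, 173, 171, 170, 170, 
[... 425 characters left out ...]
38, 82, 56, 58, 59, 57]
upright cols @v [(38, [39, 36, 37, 33, 36, 37, 58, 105, 141, 158, 163, 165, 169, 170, 164, 153, 129, 111, 107, 106, 108, 106, 105, 107, 109, 115, 117, 120, 122, 117, 109, 106, 101, 89, 82, 75, 68, 63, 60, 59, 57, 53, 55, 57]), (43, [57, 52, 52, 62, 80, 110, 125, 136, 150, 164, 165, 164, 161, 161, 159, 152, 135, 118, 112, 113, 115, 115, 113, 117, 117, 117, 117, 115, 112, 116, 113, 112, 113, 113, 111, 114, 113, 117, 118, 117, 118, 116, 118, 119]), (48, [134, 130, 123, 117, 110, 102, 94, 101, 123, 144, 146, 145, 144, 143, 145, 139, 126, 111, 106, 109, 111, 112, 113, 112, 112, 111, 111, 108, 107, 109, 107, 108, 105, 105, 108, 105, 103, 104, 106, 106, 106, 105, 109, 111])]
```

move_arm([
  [0.002,0.03,0,0,1],
  [0.005,0.06,0,0,1],
  [0.01,0.1,0,0,1],
  [0.014,0.13,0,0,1],
  [0.015,0.151,0,0,1],
  [0.015,0.151,-0.03,0,1],
  [0.015,0.151,-0.07,0,1],
  [0.015,0.151,-0.11,0,1],
  [0.015,0.151,-0.13,0,1],
  [0.015,0.151,-0.13,0,1],
])

```text
t: 11.6
eef_pos: [0.5422, 0.2168, 0.2356]
orientation: [0.752, 0.659, -0.002, -0.0]
force: [-0.1, -0.1, -1.3]
grip_width: 0.123
grip_force: 60.2
```

```bash
python3 - <<'E'
from h import *
p=wrist('w5.png')
c,s=np.cos(np.radians(25)),np.sin(np.radians(25))
a=-.1273
for nm,x,y,z in[('up+',-s*.12-c*.006,.03,.06+c*.12-s*.006),('lip+',c*.018-s*.007,.045,.06+s*.018+c*.007),('seat+',0,.045,.06),('footR',.04,.037,0)]:
    X=[.5396+np.cos(a)*x-np.sin(a)*y,.2213+np.sin(a)*x+np.cos(a)*y,z];print(nm,proj(p,X).round(1))
i=np.asarray(p['pixels']).astype(int)
for v in range(100,180,8): print(v,i[v,265:315,1].tolist())
E
```

```text
11.6 [0.5422 0.2168 0.2356] [ 0.752  0.659 -0.002 -0.   ] [-0.1 -0.1 -1.3] 0.123
up+ [188.3 164.8]
lip+ [292.1 127.4]
seat+ [277.2 126.1]
footR [314.5 128.5]
100 [66, 63, 64, 66, 62, 65, 64, 62, 63, 63, 64, 64, 63, 63, 64, 65, 64, 64, 66, 62, 63, 64, 66, 63, 63, 64, 65, 63, 62, 64, 64, 64, 63, 63, 61, 63, 63, 62, 65, 63, 63, 64, 66, 65, 64, 63, 62, 62, 63, 62]
108 [63, 65, 64, 65, 63, 61, 66, 63, 65, 63, 63, 65, 62, 64, 66, 63, 65, 63, 64, 62, 62, 66, 62, 63, 63, 64, 65, 64, 63, 63, 64, 62, 64, 63, 65, 64, 62, 63, 65, 64, 62, 65, 63, 64, 64, 65, 64, 63, 64, 63]
116 [63, 65, 64, 62, 64, 64, 64, 64, 63, 64, 65, 64, 62, 64, 64, 64, 64, 63, 64, 64, 64, 63, 63, 64, 64, 62, 64, 65, 62, 65, 63, 61, 64, 62, 60, 65, 64, 63, 64, 64, 64, 63, 64, 66, 63, 62, 64, 63, 64, 63]
124 [72, 75, 77, 79, 75, 79, 76, 79, 76, 74, 73, 72, 69, 67, 65, 68, 68, 66, 64, 63, 64, 62, 63, 64, 63, 62, 60, 62, 64, 59, 62, 63, 62, 62, 62, 62, 63, 64, 62, 61, 62, 64, 63, 66, 64, 63, 65, 65, 65, 64]
132 [182, 187, 189, 193, 194, 196, 195, 195, 192, 168, 126, 94, 86, 88, 87, 89, 89, 89, 88, 88, 87, 85, 86, 84, 87, 117, 1
[... 558 characters left out ...]
42, 45, 46, 54, 59]
156 [113, 120, 118, 108, 93, 89, 90, 89, 91, 88, 90, 90, 92, 91, 91, 90, 92, 91, 91, 91, 91, 93, 91, 88, 89, 87, 85, 82, 93, 135, 170, 191, 196, 193, 171, 155, 162, 165, 147, 116, 86, 66, 62, 64, 62, 64, 63, 61, 63, 65]
164 [151, 124, 92, 90, 89, 91, 89, 90, 91, 90, 91, 89, 91, 92, 92, 95, 91, 91, 92, 91, 91, 90, 89, 89, 90, 90, 88, 87, 83, 92, 126, 168, 191, 190, 170, 156, 161, 163, 143, 110, 78, 66, 64, 64, 62, 64, 64, 62, 64, 65]
172 [96, 109, 116, 121, 121, 118, 120, 120, 120, 120, 121, 119, 121, 120, 117, 117, 117, 118, 119, 120, 120, 121, 120, 120, 120, 119, 120, 117, 113, 104, 107, 137, 173, 179, 162, 152, 155, 151, 135, 106, 75, 64, 65, 64, 64, 64, 65, 63, 63, 62]
```

move_arm([
  [0,0.002,-0.006,0,1],
  [0,0.002,-0.012,0,1],
  [0,0.002,-0.017,0,1],
  [0,0.002,-0.02,0,1],
  [0,0.002,-0.02,0,1],
])

```text
t: 12.28
eef_pos: [0.5431, 0.2201, 0.217]
orientation: [0.752, 0.659, -0.0, -0.0]
force: [0.6, -0.3, -1.9]
grip_width: 0.12
grip_force: 60.2
```

move_arm([
  [0,0,-0.002,0,1],
  [0,0,-0.004,0,1],
  [0,0,-0.004,0,1],
])

```text
t: 12.65
eef_pos: [0.5432, 0.2201, 0.2131]
orientation: [0.752, 0.659, -0.0, -0.0]
force: [-0.7, -0.2, -1.7]
grip_width: 0.12
grip_force: 60.2
```

move_arm([
  [0,0,-0.002,0,1],
  [0,0,-0.004,0,1],
  [0,0,-0.004,0,1],
])

```text
t: 13.02
eef_pos: [0.5432, 0.2201, 0.2091]
orientation: [0.752, 0.659, -0.0, -0.0]
force: [0.5, -0.9, -2.0]
grip_width: 0.123
grip_force: 60.2
```

move_arm([
  [0,0,-0.001,0,1],
  [0,0,-0.002,0,1],
  [0,0,-0.002,0,1],
])

```text
t: 13.4
eef_pos: [0.5435, 0.2203, 0.2077]
orientation: [0.752, 0.659, 0.0, 0.0]
force: [0.4, -0.2, 0.0]
grip_width: 0.126
grip_force: 60.5
```

move_arm([
  [0,0,-0.001,0,1],
  [0,0,-0.001,0,1],
])

```text
t: 13.65
eef_pos: [0.5439, 0.2204, 0.2076]
orientation: [0.752, 0.659, 0.001, 0.0]
force: [-0.9, -0.9, 6.5]
grip_width: 0.12
grip_force: 61.2
```

move_arm([
  [0,0,0,0,0.85],
  [0,0,0,0,0.82],
  [0,0,0,0,0.8],
  [-0.004,0,-0.001,0,0.78],
  [-0.008,0.001,-0.002,0,0.75],
  [-0.012,0.001,-0.003,0,0.72],
  [-0.016,0.002,-0.004,0,0.7],
  [-0.02,0.003,-0.006,0,0.7],
])

```text
t: 14.65
eef_pos: [0.523, 0.2232, 0.2003]
orientation: [0.752, 0.659, 0.0, 0.0]
force: [-0.5, -0.3, -0.1]
grip_width: 0.299
grip_force: 0.1
```

```bash
python3 - <<'E'
from h import *
p=wrist('w6.png')
i=np.asarray(p['pixels']).astype(int)
for v in range(120,250,10): print(v,i[v,220:340:3,1].tolist())
q=robot.snapshot('scene')
for l in('tall_panel',):
    for r in robot.find_in(l,q)[:4]: print(l,round(r['confidence'],2),np.round(np.array(r['box'])*[560,420,560,420]).tolist())
E
```

```text
14.65 [0.523  0.2232 0.2003] [0.752 0.659 0.    0.   ] [-0.5 -0.3 -0.1] 0.299
120 [64, 60, 63, 63, 60, 63, 64, 62, 60, 62, 64, 64, 64, 62, 64, 62, 62, 64, 64, 62, 63, 63, 64, 63, 60, 62, 63, 61, 62, 61, 60, 62, 63, 61, 64, 62, 63, 62, 62, 64]
130 [61, 63, 65, 64, 63, 59, 63, 64, 64, 62, 65, 63, 62, 63, 64, 63, 63, 63, 62, 63, 63, 63, 62, 63, 62, 62, 74, 85, 87, 87, 86, 81, 62, 62, 63, 61, 64, 62, 63, 61]
140 [214, 211, 214, 212, 211, 210, 210, 209, 209, 208, 208, 208, 208, 203, 205, 206, 205, 205, 205, 204, 208, 183, 95, 84, 84, 85, 85, 84, 75, 60, 62, 70, 197, 186, 190, 190, 154, 160, 212, 205]
150 [180, 187, 190, 190, 189, 192, 192, 197, 198, 197, 197, 197, 195, 196, 195, 178, 149, 106, 88, 88, 88, 87, 85, 84, 84, 74, 62, 60, 58, 176, 251, 243, 211, 172, 190, 190, 154, 175, 198, 180]
160 [62, 63, 68, 87, 114, 137, 143, 145, 144, 145, 139, 130, 110, 89, 90, 90, 91, 92, 90, 89, 88, 85, 73, 64, 64, 63, 59, 223, 247, 244, 244, 244, 207, 178, 188, 178, 153, 83, 61, 61]
170 [123, 117, 117, 115, 116, 122, 123, 123, 122, 111, 123, 119, 119, 121, 120, 125, 122, 119, 118, 82, 64, 65, 65, 64,
[... 888 characters left out ...]
136, 139, 136, 105, 62, 61, 63, 84, 117, 117, 118, 116, 115, 114, 117, 116, 111, 85, 111, 255, 243, 243, 244, 243, 243, 200, 141, 223, 244, 232, 163, 189, 179, 151, 82, 62, 63, 65]
230 [190, 166, 137, 140, 138, 109, 39, 56, 59, 80, 117, 120, 119, 122, 122, 117, 121, 116, 114, 87, 109, 255, 244, 244, 243, 243, 243, 217, 147, 243, 244, 221, 186, 191, 170, 153, 72, 62, 63, 62]
240 [189, 174, 138, 143, 143, 122, 39, 86, 145, 127, 111, 118, 117, 119, 118, 119, 118, 122, 120, 90, 107, 255, 245, 244, 243, 243, 243, 181, 154, 244, 244, 49, 152, 193, 166, 71, 61, 63, 62, 62]
tall_panel 0.94 [275.0, 88.0, 60.0, 48.0]
tall_panel 0.93 [205.0, 305.0, 86.0, 84.0]
tall_panel 0.62 [318.0, 261.0, 47.0, 60.0]
```

move_arm([
  [-0.005,0.001,-0.001,0,0.66],
  [-0.01,0.001,-0.003,0,0.64],
  [-0.016,0.002,-0.005,0,0.6],
  [-0.022,0.003,-0.007,0,0.57],
  [-0.028,0.004,-0.009,0,0.54],
  [-0.034,0.004,-0.011,0,0.5],
  [-0.04,0.005,-0.012,0,0.5],
  [-0.046,0.006,-0.012,0,0.5],
  [-0.046,0.006,-0.012,0,0.5],
])

```text
t: 15.92
eef_pos: [0.477, 0.2293, 0.1885]
orientation: [0.752, 0.659, 0.0, 0.0]
force: [-0.4, 0.6, 0.2]
grip_width: 0.498
grip_force: 0.0
```

```bash
python3 - <<'E'
from h import *
p=wrist('w7.png')
i=np.asarray(p['pixels']).astype(int)
for v in range(130,250,12): print(v,i[v,200:380:4,1].tolist())
c,s=np.cos(np.radians(25)),np.sin(np.radians(25));a=-.1273
for h,t,y in[(.17,-.006,.05),(.17,.006,.05),(0,.006,.05),(.17,-.006,-.05)]:
    x,z=-s*h+c*t,.06+c*h+s*t
    X=[.5406+np.cos(a)*x-np.sin(a)*y,.2213+np.sin(a)*x+np.cos(a)*y,z];print(h,t,y,proj(p,X).round(1))
E
```

```text
15.93 [0.477  0.2293 0.1885] [0.752 0.659 0.    0.   ] [-0.4  0.6  0.2] 0.498
130 [49, 48, 45, 45, 49, 49, 48, 49, 49, 48, 47, 46, 47, 48, 47, 47, 47, 49, 47, 48, 48, 47, 50, 48, 47, 48, 48, 47, 47, 47, 49, 47, 47, 47, 47, 47, 48, 45, 49, 57, 65, 66, 68, 72, 51]
142 [46, 49, 47, 163, 165, 144, 134, 169, 180, 178, 178, 177, 175, 176, 175, 173, 169, 174, 174, 171, 171, 167, 167, 170, 169, 166, 168, 168, 156, 123, 79, 65, 65, 66, 69, 65, 61, 62, 62, 61, 61, 60, 58, 97, 158]
154 [47, 46, 48, 50, 48, 85, 85, 92, 113, 127, 132, 130, 123, 75, 54, 53, 59, 62, 68, 78, 72, 68, 70, 67, 67, 69, 71, 67, 60, 61, 62, 60, 63, 62, 60, 59, 63, 181, 250, 248, 248, 247, 247, 217, 167]
166 [49, 46, 47, 48, 49, 99, 157, 135, 86, 33, 47, 90, 88, 90, 91, 87, 82, 73, 71, 63, 63, 63, 62, 63, 64, 63, 63, 61, 61, 58, 92, 239, 248, 248, 246, 249, 241, 249, 249, 248, 249, 249, 248, 145, 137]
178 [47, 49, 46, 49, 47, 78, 161, 160, 155, 36, 35, 87, 86, 85, 85, 86, 87, 71, 65, 61, 64, 63, 65, 61, 171, 250, 250, 248, 249, 248, 249, 248, 248, 246, 246, 188, 186, 248, 247, 248, 248, 248, 249, 136, 136]
190 [48, 49, 48,
[... 467 characters left out ...]
0, 89, 86, 87, 87, 83, 74, 61, 58, 255, 248, 249, 248, 248, 248, 247, 247, 246, 247, 246, 246, 232, 131, 131, 129, 52, 243, 248, 248, 247, 249, 146, 161, 138]
226 [48, 46, 46, 49, 48, 47, 47, 47, 39, 109, 133, 84, 85, 89, 89, 87, 85, 77, 62, 60, 255, 249, 248, 249, 248, 249, 247, 247, 246, 247, 246, 246, 230, 177, 179, 134, 100, 248, 248, 247, 249, 250, 135, 112, 151]
238 [47, 48, 46, 49, 48, 47, 49, 49, 49, 46, 37, 64, 81, 87, 90, 85, 88, 81, 66, 64, 255, 249, 249, 249, 247, 248, 246, 249, 247, 247, 247, 247, 185, 132, 143, 134, 229, 247, 247, 247, 248, 249, 145, 102, 152]
0.17 -0.006 0.05 [244.7 169.9]
0.17 0.006 0.05 [273.4 172.7]
0 0.006 0.05 [368.7 130.4]
0.17 -0.006 -0.05 [252.  381.9]
```

move_arm([
  [0,0,0,0,0.4],
  [0,0,0,0,0.3],
  [0,0,0.01,0,0.2],
  [0,0,0.03,0,0.1],
  [0,0,0.06,0,0],
  [0,0,0.09,0,0],
  [0,0,0.12,0,0],
  [0,0,0.12,0,0],
])

```text
t: 16.98
eef_pos: [0.4788, 0.2298, 0.3115]
orientation: [0.752, 0.659, 0.003, 0.001]
force: [-1.7, -0.1, -0.6]
grip_width: 1.002
grip_force: 0.0
```

```bash
python3 - <<'E'
from h import *
p=wrist('w8.png')
i=np.asarray(p['pixels']).astype(int)
c,s=np.cos(np.radians(25)),np.sin(np.radians(25));a=-.1273
for h,t,y in[(.17,-.006,.05),(.17,.006,.05),(0,.006,.05),(.17,-.006,-.05),(0,.006,-.05)]:
    x,z=-s*h+c*t,.06+c*h+s*t
    X=[.5406+np.cos(a)*x-np.sin(a)*y,.2213+np.sin(a)*x+np.cos(a)*y,z];print(h,t,y,proj(p,X).round(1))
w=(i.min(2)>170).astype(np.uint8)
n,l,st,ce=cv2.connectedComponentsWithStats(w)
for k in range(1,n):
    if st[k,4]>800: print(st[k],cv2.approxPolyDP(cv2.findContours((l==k).astype(np.uint8),0,2)[0][0],6,True).reshape(-1,2).tolist())
for v in(160,190,220,250): print(v,i[v,235:300:2,1].tolist())
print([int(g) for g in i[110:290:4,255,1]])
q=robot.snapshot('scene')
for r in robot.find_in('tall_panel',q)[:4]: print(round(r['confidence'],2),np.round(np.array(r['box'])*[560,420,560,420]).tolist())
E
```

```text
16.98 [0.4788 0.2298 0.3115] [0.752 0.659 0.003 0.001] [-1.7 -0.1 -0.6] 1.002
0.17 -0.006 0.05 [258.7 135.8]
0.17 0.006 0.05 [273.8 136.5]
0 0.006 0.05 [339.6 120.9]
0.17 -0.006 -0.05 [261.4 262.3]
0 0.006 -0.05 [335.6 205.7]
[ 276  130   67  117 5130] [[341, 130], [276, 147], [278, 246], [338, 199]]
[  34  146  149  118 5361] [[158, 146], [67, 174], [77, 179], [34, 194], [45, 205], [142, 167], [147, 208], [91, 239], [71, 201], [57, 204], [74, 245], [63, 253], [68, 263], [157, 210], [159, 219], [182, 216]]
[ 498  268   54   42 1059] [[498, 282], [516, 309], [527, 289], [551, 288], [522, 268]]
[122 270  48  63 881] [[168, 270], [156, 272], [122, 321], [139, 332]]
[391 270  48  62 868] [[392, 270], [422, 331], [438, 321], [404, 272]]
[ 266  297   51   46 1773] [[287, 297], [266, 324], [276, 338], [296, 342], [316, 320], [303, 300]]
[ 301  351   98   49 1814] [[398, 354], [301, 380], [340, 377], [346, 389], [371, 399]]
160 [178, 183, 184, 183, 149, 49, 36, 37, 34, 42, 52, 81, 101, 101, 100, 99, 99, 98, 82, 68, 99, 255, 254, 253, 253, 253, 253, 253, 253, 253, 253, 252, 252]
190 [53, 53, 36, 37, 54, 99, 130, 144, 153, 152, 144, 108, 92, 95, 92, 93, 95, 95, 83, 67, 98, 255, 254, 253, 253, 253, 253, 252, 253, 252, 253, 252, 253]
220 [56, 55, 55, 57, 54, 53, 56, 57, 55, 54, 54, 55, 94, 101, 95, 96, 93, 93, 83, 69, 94, 255, 254, 253, 253, 253, 253, 253, 253, 253, 253, 253, 253]
250 [54, 55, 54, 54, 57, 55, 55, 56, 56, 55, 56, 54, 78, 91, 92, 90, 88, 92, 86, 66, 63, 65, 69, 70, 61, 46, 38, 33, 36, 34, 37, 36, 36]
[54, 56, 55, 55, 58, 198, 187, 146, 125, 67, 54, 56, 56, 47, 36, 33, 149, 195, 183, 41, 144, 150, 102, 47, 34, 36, 36, 47, 54, 56, 55, 56, 54, 54, 55, 56, 55, 56, 54, 56, 57, 55, 57, 57, 57]
0.75 [207.0, 306.0, 81.0, 83.0]
0.74 [274.0, 87.0, 61.0, 50.0]
0.62 [316.0, 239.0, 67.0, 81.0]
```

move_arm([
  [0,0,0.02,0,0],
  [0,0,0.03,0,0],
  [0,0,0.03,0,0],
  [0,0,0.03,0,0],
])

```text
t: 17.62
eef_pos: [0.4771, 0.229, 0.3375]
orientation: [0.752, 0.659, -0.001, -0.0]
force: [-0.2, -0.7, 0.3]
grip_width: 0.998
grip_force: 0.0
```

```bash
python3 - <<'E'
from h import *
a=robot.snapshot('scene')['pixels'].astype(int);[robot.snapshot('top') for _ in range(3)];b=robot.snapshot('scene')['pixels'].astype(int)
print(np.abs(a-b)[230:330,300:400].mean(), robot.sense()['t'])
print(robot.hand_in())
E
```

```text
0.6796 17.875
the job is handed in; nothing more can be done
None
```

The tall painting stands released on the brown easel: within a few mm of centre, leaning back on the uprights, painted side to the visitors. I handed the job in at about 18 s with no verdict returned; the first grasp closed just above the panel and had to be repeated lower.

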